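# Press a display screen home with the bench locking clamp

## Robot

A 7-joint arm with a two-finger parallel gripper is mounted at the origin on the work surface. World frame = base frame: x ahead of the robot, y to its left, z up, the work surface at z = 0. Lengths are in m, angles in rad, forces in N, time in s.
With the tool pointing down it reaches from about 0.425 to 0.925 m from the base axis. Payload 6.8 kg.
Tool frame: the origin (TCP) lies at the very end of the fingers, on their centre line; the grasp point (between the pads) lies 19 mm behind it (arm.tcp_to_grasp is the z of the grasp point in the tool frame, in m); z points along the fingers, y is the line along which they close (so a half turn about z gives the same grasp; the last joint's range is limited). The gripper opens to 88 mm and grips with 3 to 60 N. Pads are 20 mm wide; open, the fingers measure 115 mm over their backs; the gripper's body (75 mm by 178 mm) begins 61 mm behind the grasp point.
Start: joints at [-1.352, 0.477, 0.022, 1.555, -0.011, 1.109, -0.083], TCP at [0.217, 0.639, 0.223] pointing down, gripper open.
Joint ranges: [-2.96, 2.96], [-0.34, 2.1], [-1.41, 1.46], [0.24, 2.44], [-1.37, 4.51], [0.17, 1.92], [-2.96, 2.96]. Speed limits (rad/s): [2.39, 2.39, 3.14, 3.14, 3.14, 3.14, 3.14].

## Interface

Orientations are given as a unit quaternion [w, x, y, z].
In Python, from workcell import arm, eyes gives the robot as it stands. The module is installed in compiled form; this text tells all that it offers.
- The arm moves only by the tool send_rows, never from a script. Its argument "rows" is a list of rows, each an object with "delta_pos": the shift along the world's x, y, z in units of 25 mm (1.0 is 25 mm), a list of three; "turn": the turn about the world's z in units of 5 degrees (1.0 is 5 degrees). In form: [{"delta_pos": [tx, ty, tz], "turn": turn}, ...]. A call has 1 to 12 rows; each row is the pose to reach, as a shift and turn from the pose commanded when the call began; what a row does not reach only later rows make up. A row lasts 1/12 s, in which the tool goes at most 41.7 mm and 7.16 degrees, less where a joint would pass 70% of its speed; a pose out of reach is approached as far as the arm can. A call with a gripper value outside its range is refused whole. "gripper" is the opening, from -1 (shut) to 1 (fully open), set as the call begins (left out, the last holds). The fingers move at their own pace and stop on an object; the grip force is fixed at half the most. Time passes only in rows, so rows that repeat a pose let the fingers close. It gives the time, the measured TCP pose, the force, the opening and the grip force at its end, in the units of the state.
- arm.state(): the state, without advancing time (a new reading comes with each control period).
- eyes.camera(name): name is "scene" or "top"; returns the picture (480x640x3 uint8, red, green, blue); there is no depth.
- eyes.camera_params(name): a dict with "camera_matrix" (3x3 intrinsics, pixels), "origin" and "rotation" of the camera in the world. Camera axes: x right, y down, z forward; pixel columns grow to the right and rows downward; lengths in m; the calibration is good to about 2 mm. A picture is of the moment at which its call begins. camera_params takes no time and is no camera call.
- arm.job_done(): hands the job in; it is judged then, once.
The state is a dict: "time": time; "qpos": joint angles; "qvel": joint speeds; "tau": joint torques, N m; "tcp_pos": TCP position; "eef_rot": TCP orientation; "ft_force": force on the tool from outside, world axes, zero at the start; "wrist_torque": the same for the moment, N m; "finger_gap": finger opening in m; "grasp_force": force on a finger pad.
Only numpy, scipy, OpenCV 4.12 (cv2) and the standard library are available. Lean on these libraries where they do the work, as an engineer would, in place of code of your own. Each camera call takes 0.05 s, during which the arm holds its last target. There are 200 camera calls.

## Task

Slide the display module along its bed until it rests fully home against the end stop, then push the clamp's long handle down until it passes over centre and stays locked on its own, pressing the proud screen flush into its frame; let go of it and then press the release paddle so that the clamp springs open and leaves the module in place. Feel for the stop and for the lock: do not force anything (a firm hand, well under 25 N, is plenty), keep the fingers off the screen, and leave everything else on the bench where it is.

Things in the scene. Friction and masses are not known exactly. Their poses are not given: they have to be found in the camera images.
- clamp: steel locking clamp fixed to the bench, about 325 mm long: two cheeks in the middle, a flat bed at one end, a fixed lower handle under the long moving one at the other. Origin: on the bench (z = 0) under the middle of the cheeks. +x runs along the clamp towards the bed, -x towards the ends of the handles, +y towards the release paddle, z up
- pivot (a point): centre of the handle's hinge, between the cheeks, at x = 22 mm in the clamp's frame, 87.5 mm above the bench; the hinge axis is the clamp's y. The cheeks' tops are 118 mm, the open jaw's tip at most 90 mm above the bench
- stop_face (a point): middle of the end stop's face, a steel cross bar 90 mm long whose top is 24 mm above the bench, at x = 37 mm in the clamp's frame; it faces the clamp's +x
- seat (a point): point on the bed's top, at x = 75 mm in the clamp's frame, where the module's origin lies when it is home. The bed's top is 12 mm above the bench, from x = 25 to 165 mm, 124 mm wide; low guides (tops 21 mm above the bench) run along both its sides from x = 33 to 163 mm, 103.6 mm apart inside; its outer (+x) end has no wall
- module: loose display module of about 0.2 kg lying between the bed's guides, 25 to 45 mm short of home at the start: an aluminium frame 76 mm long (its x, along the bed), 100 mm wide and 12 mm high, with a dark screen in it. Origin: centre of its underside; its x axis points along the clamp's +x, away from the stop. It slides at 1 to 2 N
- push_edge (a point): middle of the module's outer side face (the one farthest from the clamp's cheeks), 38 mm from its centre along its +x, half-way up the 12 mm frame: push here towards the clamp's -x
- screen: dark glass screen 66 x 90 x 3 mm held in the module's frame by a tight fit; it takes about 20 N to sink, and stays where it was pressed. Fingers must not press on it
- screen_top (a point): centre of the screen's upper face: 16 mm above the module's underside at first (4 mm proud of the frame), 12 mm when pressed flush
- handle: long upper handle, a steel bar 12 mm thick, 22 mm wide over its outer half, 155 mm long from its hinge (origin). At identity to the clamp it slopes up at 0.52 rad towards the clamp's -x. A light spring holds it up against a rest pin, sloping up at about 0.62 rad; it swings down. Let go before centre, it springs back up; past centre it stays down, locked by itself
- handle_press (a point): point on the handle's top face 130 mm from its hinge: press it down here, along its arc. It takes about 1 N while free, up to about 6 N once the pad bears, then the force falls to nothing just past centre; 4 to 8 mm further is a hard stop. An adjusting screw, set anew each time and not measured, sets how far down it locks: 65 to 100 mm below its start
- lever: release lever beside the clamp: a rocker whose heel lies under the handle and whose paddle stands out on the clamp's +y side; sprung back to rest
- lever_press (a point): centre of the paddle's top face (34 mm along the clamp's x by 32 mm along its y), at x = -15, y = 89 mm in the clamp's frame and 88 mm above the bench at rest. It goes down about 45 mm to a stop: 1 to 3 N while free, up to about 6 N while it heaves the locked handle off. The clamp lets go after 10 to 34 mm and the handle flies up, above the clamp's length
- pad: round rubber pad, 24 mm across, on a sprung spindle under the tip of the clamp's upper jaw; it comes down on the middle of a module that is home. Origin: centre of its lower face
- pad_face (a point): centre of the pad's lower face: 31 to 43 mm above the bench when the clamp is open, 24 mm when it is locked on a flush screen
- spare_frame: bystander: empty black frame 76 x 100 x 12 mm on the bench beside the bed; origin at the centre of its underside
- driver: bystander: screwdriver 170 mm long lying behind the handles; origin on the bench under its middle
- cleaner: bystander: white bottle 48 mm across, 120 mm high, behind the clamp; origin at its foot
- screw_jar: bystander: clear jar 52 mm across, 50 mm high; origin at its foot
- dust_brush: bystander: brush 160 mm long; origin under its middle
- clip_tin: bystander: shallow open tin 90 x 120 x 25 mm; origin at the centre of its underside
- tape_core: bystander: cardboard disc 64 mm across, 18 mm high; origin at the centre of its underside

How it is judged:
By the outcome, as a careful person would: the job done as asked, in the order asked, and still so for the second after the job is handed in, with the robot touching nothing.
It also fails if it takes over 67 s, if anything falls off the work surface, if the arm or the gripper's body presses on something with over 40 N, if the wrist force passes 120 N, or if a joint passes its speed limit or range.

## Working session

There is one attempt and no reset: what is moved stays moved. The work goes in short steps, Python scripts to look and compute and a tool call to move; the robot and the scene stay as the last step left them, time stands still between calls to the robot, and variables do not carry over. Pictures are saved under pics/ and viewed, at most 10 in all, crops included, and the job is handed in when it is done.

Besides the shell and the picture viewer there is one more tool, called after "Emit:" as a command line: name --argument value ..., lists and objects as JSON in quotes. send_rows: Moves the arm, as the interface text tells. Its arguments: {"type":"object","properties":{"rows":{"type":"array","items":{"type":"object","properties":{"delta_pos":{"type":"array","items":{"type":"number"}},"turn":{"type":"number"}}}},"gripper":{"type":"number"}},"required":["rows"]}

```bash
mkdir -p pics
python3 - <<'E'
from workcell import arm, eyes
import cv2
for n in("scene","top"):
    cv2.imwrite(f"pics/{n}0.png",eyes.camera(n)[:,:,::-1]); print(eyes.camera_params(n))
s=arm.state(); print({k:s[k] for k in("time","tcp_pos","eef_rot","ft_force","finger_gap")})
E
```

```text
{'camera_matrix': array([[472.74504508,   0.        , 318.72500635],
       [  0.        , 472.74504508, 239.83620706],
       [  0.        ,   0.        ,   1.        ]]), 'origin': array([1.2182442 , 0.62324908, 0.92902291]), 'rotation': array([-0.16006147,  0.36921045,  0.8373203 , -0.37007931])}
{'camera_matrix': array([[437.92546741,   0.        , 320.39260797],
       [  0.        , 437.92546741, 235.01940115],
       [  0.        ,   0.        ,   1.        ]]), 'origin': array([0.34262012, 0.00398952, 1.11597817]), 'rotation': array([ 0.05880086, -0.70257482,  0.70549498, -0.07216585])}
{'time': 0.1, 'tcp_pos': array([0.21652619, 0.63878418, 0.22182163]), 'eef_rot': array([-7.96446542e-05,  1.62668714e-01,  9.86680435e-01, -7.76150034e-04]), 'ft_force': array([ 0.01441475, -0.20063172,  0.32616149]), 'finger_gap': 0.08790246371207877}
```

View pics/scene0.png

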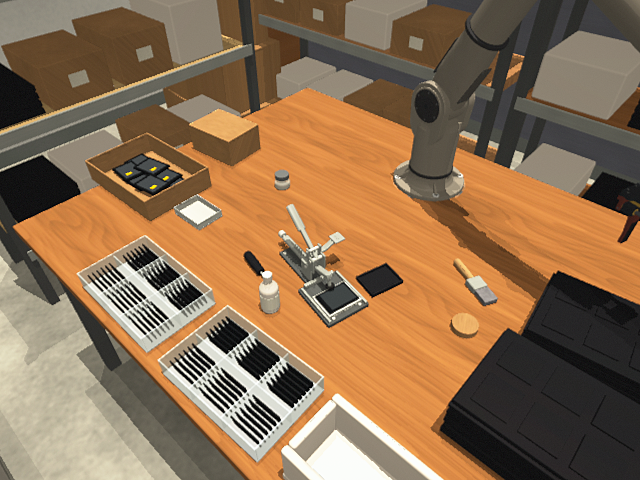

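View pics/top0.png

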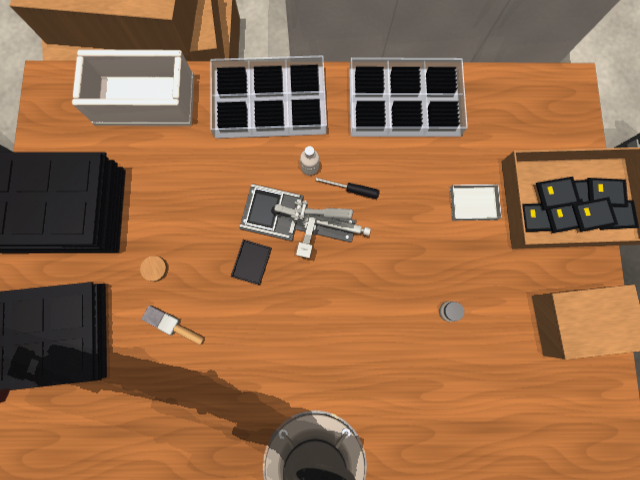

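The scene picture shows the clamp at about (315,270). In the top picture the bed is at about (271,211), the handle end near (365,232) and the paddle near (305,250). Next I'll zoom in on both.

Run:
```python
import cv2
a=cv2.imread("pics/top0.png")[170:295,225:390]; cv2.imwrite("pics/topc.png",cv2.resize(a,None,fx=4.8,fy=4.8,interpolation=cv2.INTER_CUBIC))
a=cv2.imread("pics/scene0.png")[195:335,230:410]; cv2.imwrite("pics/scenec.png",cv2.resize(a,None,fx=4.2,fy=4.2,interpolation=cv2.INTER_CUBIC))
```

```text
(no output)
```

View pics/topc.png

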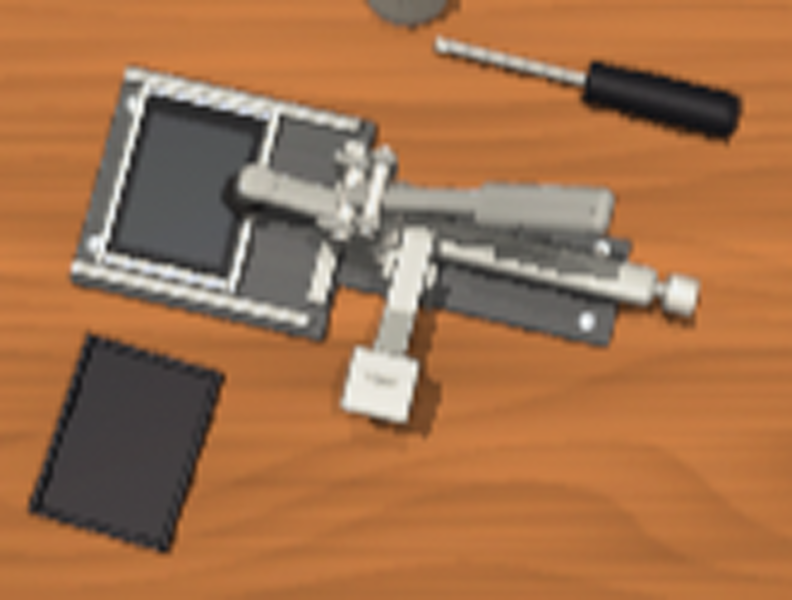

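View pics/scenec.png

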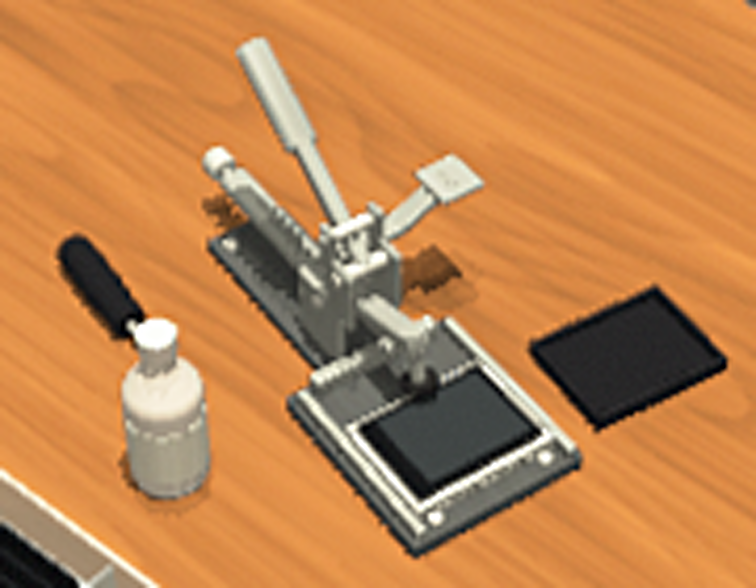

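The crops show bed corners, paddle and handle tip clearly: top crop bed corners (130,68), (72,282), (375,122), (325,340) and paddle centre (381,383). I'll fit the clamp pose from both views.

```bash
cat > h.py <<'E'
import numpy as np
from scipy.spatial.transform import Rotation as R
from scipy.optimize import least_squares
from workcell import eyes
P={n:eyes.camera_params(n) for n in("scene","top")}
def proj(n,p):
    p=np.atleast_2d(p);c=P[n]; q=np.array(c["rotation"]);M=R.from_quat(q[[1,2,3,0]])
    d=M.inv().apply(p-c["origin"]); k=c["camera_matrix"]; return d[:,:2]/d[:,2:]*[k[0,0],k[1,1]]+k[:2,2]
def back(n,uv,z):
    c=P[n];q=np.array(c["rotation"]);k=c["camera_matrix"]
    d=R.from_quat(q[[1,2,3,0]]).apply([(uv[0]-k[0,2])/k[0,0],(uv[1]-k[1,2])/k[1,1],1]);return c["origin"]+d*(z-c["origin"][2])/d[2]
tc=lambda u:(np.array(u)+.5)/4.8-.5+[225,170]
sc=lambda u:(np.array(u)+.5)/4.2-.5+[230,195]
def W(v,p):
    p=np.atleast_2d(p);c,s=np.cos(v[2]),np.sin(v[2]);return np.c_[v[0]+c*p[:,0]-s*p[:,1],v[1]+s*p[:,0]+c*p[:,1],p[:,2]]
E
cat > fit.py <<'E'
from h import *
T=[((72,282),(165,62,12)),((130,68),(165,-62,12)),((375,122),(25,-62,12)),((325,340),(25,62,12)),((381,383),(-15,89,88)),((611,210),(-105,0,180))]
S=[((418,555),(165,-62,3)),((580,462),(165,62,12)),((288,405),(25,-62,12)),((449,180),(-15,89,88)),((255,45),(-105,0,182))]
def f(v):
    return np.concatenate([(proj("top",W(v,np.array(p)/1e3))[0]-tc(u)) for u,p in T]+[(proj("scene",W(v,np.array(p)/1e3))[0]-sc(u)) for u,p in S])
r=least_squares(f,[.46,.03,1.4],loss="soft_l1");v=r.x;print(v,np.degrees(v[2]));print(f(v).reshape(-1,2).round(1))
for n,u,z in(("top",(256,200),.024),("top",(122,170),.024),("top",(240,190),.037),("scene",(425,390),.037)):
    p=back(n,(tc if n=="top" else sc)(u),z)[:2]-v[:2];c,s=np.cos(v[2]),np.sin(v[2]);print(n,u,(c*p[0]+s*p[1])*1e3,(-s*p[0]+c*p[1])*1e3)
for n,p in dict(push=(.150,0,.018),handle0=(22e-3-.13*np.cos(.62)-.006*np.sin(.62)*-0,0,.0875+.13*np.sin(.62)+.006/np.cos(.62)),lever=(-.015,.089,.088),seat=(.075,0,.012)).items(): print(n,W(v,p)[0].round(4))
E
python3 fit.py
```

```text
[0.59074107 0.01768786 1.33881243] 76.70830190851146
[[-1.2 -0.3]
 [-1.  -0.9]
 [ 0.  -0.3]
 [-0.8 -0.1]
 [-0.2  0.1]
 [ 0.3 -0. ]
 [-0.3  0.3]
 [ 1.6 -2.4]
 [-0.5 -2.4]
 [ 0.2 -1.4]
 [-1.6 -2.7]]
top (256, 200) 75.6303981503086 -1.5027107136846782
top (122, 170) 149.14123654675603 -1.1539776111234161
top (240, 190) 83.398841454564 -1.9814428618209687
scene (425, 390) 88.20586206137666 -2.2781662362390613
push [0.6252 0.1637 0.018 ]
handle0 [ 0.5715 -0.0639  0.1704]
lever [0.5007 0.0236 0.088 ]
seat [0.608  0.0907 0.012 ]
```

Fit is good to 2–3 mm: the module's outer face is at clamp x≈150, about 37 mm short of home, which is plausible. I'll close the fingers, turn them across the clamp and go to a pose beyond the module.

Emit:
send_rows --rows '[{"delta_pos": [0, 0, 1.5], "turn": 0}, {"delta_pos": [1.5, -1.5, 2], "turn": -1.4}, {"delta_pos": [3, -3, 2], "turn": -2.8}, {"delta_pos": [4.1, -4.3, 2], "turn": -4.2}, {"delta_pos": [5.2, -5.5, 2], "turn": -5.6}, {"delta_pos": [6.3, -6.7, 2], "turn": -7}, {"delta_pos": [7.4, -7.8, 2], "turn": -8.4}, {"delta_pos": [8.5, -9, 2], "turn": -9.8}, {"delta_pos": [9.6, -10.2, 2], "turn": -11.2}, {"delta_pos": [10.7, -11.3, 2], "turn": -12.6}, {"delta_pos": [11.8, -12.5, 2], "turn": -14}, {"delta_pos": [13, -13.7, 2], "turn": -15.4}]' --gripper -1

```text
time: 1.1
tcp_pos: [0.5319, 0.3057, 0.2725]
eef_rot: [-0.0, 0.743, 0.669, -0.0]
ft_force: [1.9, 0.1, -0.1]
finger_gap: 0.0113
grasp_force: 0.0
```

Emit:
send_rows --rows '[{"delta_pos": [1.1, -1.2, 0], "turn": -0.8}, {"delta_pos": [2.2, -2.4, -0.5], "turn": -1.5}, {"delta_pos": [3.2, -3.4, -1.5], "turn": -1.5}, {"delta_pos": [3.7, -3.95, -2.7], "turn": -1.5}, {"delta_pos": [3.7, -3.95, -4], "turn": -1.5}, {"delta_pos": [3.7, -3.95, -5], "turn": -1.5}, {"delta_pos": [3.7, -3.95, -6], "turn": -1.5}, {"delta_pos": [3.7, -3.95, -7], "turn": -1.5}, {"delta_pos": [3.7, -3.95, -7], "turn": -1.5}, {"delta_pos": [3.7, -3.95, -7], "turn": -1.5}]'

```text
time: 1.93
tcp_pos: [0.6226, 0.2084, 0.0965]
eef_rot: [-0.0, 0.784, 0.621, -0.002]
ft_force: [0.6, -0.1, 0.3]
finger_gap: 0.0004
grasp_force: 0.0
```

Run:
```python
from workcell import arm, eyes
from h import *
import cv2
a=eyes.camera("scene")[195:335,230:410][:,:,::-1]; cv2.imwrite("pics/s1.png",cv2.resize(a,None,fx=4.2,fy=4.2,interpolation=cv2.INTER_CUBIC))
s=arm.state();print(s["tcp_pos"],s["qpos"].round(2))
v=[.59074,.01769,1.33881];print(W(v,(.185,-.001,0)))
```

```text
[0.62382782 0.20875873 0.09818066] [-0.71  0.61  0.42  1.72 -0.31  0.87 -0.39]
[[0.63424676 0.19750424 0.        ]]
```

View pics/s1.png

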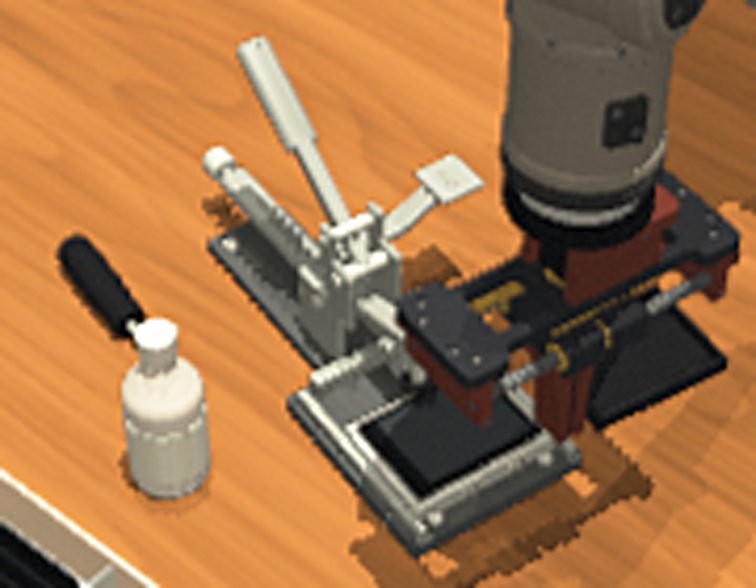

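The gripper lies across the clamp, outside the module, with the closed fingertips at about (560,430) in the crop. I'll correct the residual offset, descend, then advance gently.

Emit:
send_rows --rows '[{"delta_pos": [0.42, -0.45, -0.5], "turn": 0}, {"delta_pos": [0.42, -0.45, -1.2], "turn": 0}, {"delta_pos": [0.42, -0.45, -2], "turn": 0}, {"delta_pos": [0.42, -0.45, -2.6], "turn": 0}, {"delta_pos": [0.42, -0.45, -3], "turn": 0}, {"delta_pos": [0.42, -0.45, -3.2], "turn": 0}, {"delta_pos": [0.42, -0.45, -3.24], "turn": 0}, {"delta_pos": [0.42, -0.45, -3.24], "turn": 0}, {"delta_pos": [0.42, -0.45, -3.24], "turn": 0}, {"delta_pos": [0.42, -0.45, -3.24], "turn": 0}]'

```text
time: 2.82
tcp_pos: [0.6348, 0.1977, 0.0176]
eef_rot: [0.0, 0.784, 0.621, 0.001]
ft_force: [-0.8, 0.4, 0.1]
finger_gap: 0.0008
grasp_force: 0.0
```

Emit:
send_rows --rows '[{"delta_pos": [-0.05, -0.19, 0]}, {"delta_pos": [-0.09, -0.39, 0]}, {"delta_pos": [-0.14, -0.58, 0]}, {"delta_pos": [-0.18, -0.78, 0]}, {"delta_pos": [-0.23, -0.97, 0]}, {"delta_pos": [-0.28, -1.17, 0]}, {"delta_pos": [-0.32, -1.36, 0]}, {"delta_pos": [-0.37, -1.55, 0]}, {"delta_pos": [-0.41, -1.75, 0]}, {"delta_pos": [-0.43, -1.83, 0]}, {"delta_pos": [-0.46, -1.94, 0]}, {"delta_pos": [-0.46, -1.94, 0]}]'

```text
invalid input at $.rows[0]: expected keys delta_pos, turn
```

Emit:
send_rows --rows '[{"delta_pos": [-0.02, -0.08, 0]}, {"delta_pos": [-0.04, -0.16, 0]}, {"delta_pos": [-0.06, -0.24, 0]}, {"delta_pos": [-0.06, -0.24, 0]}]'

```text
invalid input at $.rows[0]: expected keys delta_pos, turn
```

Emit:
send_rows --rows '[{"delta_pos": [-0.05, -0.19, 0], "turn": 0}, {"delta_pos": [-0.09, -0.39, 0], "turn": 0}, {"delta_pos": [-0.14, -0.58, 0], "turn": 0}, {"delta_pos": [-0.18, -0.78, 0], "turn": 0}, {"delta_pos": [-0.23, -0.97, 0], "turn": 0}, {"delta_pos": [-0.28, -1.17, 0], "turn": 0}, {"delta_pos": [-0.32, -1.36, 0], "turn": 0}, {"delta_pos": [-0.37, -1.55, 0], "turn": 0}, {"delta_pos": [-0.41, -1.75, 0], "turn": 0}, {"delta_pos": [-0.43, -1.83, 0], "turn": 0}, {"delta_pos": [-0.46, -1.94, 0], "turn": 0}, {"delta_pos": [-0.46, -1.94, 0], "turn": 0}]'

```text
time: 3.82
tcp_pos: [0.6226, 0.1483, 0.0167]
eef_rot: [0.0, 0.784, 0.621, -0.0]
ft_force: [-0.2, 0.4, 0.5]
finger_gap: 0.0009
grasp_force: 0.0
```

Emit:
send_rows --rows '[{"delta_pos": [-0.02, -0.08, 0], "turn": 0}, {"delta_pos": [-0.04, -0.16, 0], "turn": 0}, {"delta_pos": [-0.06, -0.24, 0], "turn": 0}, {"delta_pos": [-0.06, -0.24, 0], "turn": 0}]'

```text
time: 4.15
tcp_pos: [0.621, 0.1425, 0.0167]
eef_rot: [0.0, 0.784, 0.621, -0.0]
ft_force: [-0.5, 1.1, 1.3]
finger_gap: 0.0005
grasp_force: 0.2
```

Emit:
send_rows --rows '[{"delta_pos": [-0.01, -0.04, 0], "turn": 0}, {"delta_pos": [-0.02, -0.08, 0], "turn": 0}, {"delta_pos": [-0.02, -0.08, 0], "turn": 0}]'

```text
time: 4.4
tcp_pos: [0.6205, 0.1408, 0.0167]
eef_rot: [0.0, 0.784, 0.621, -0.0]
ft_force: [0.6, 0.9, 0.6]
finger_gap: 0.0006
grasp_force: 0.5
```

Emit:
send_rows --rows '[{"delta_pos": [-0.01, -0.04, 0], "turn": 0}, {"delta_pos": [-0.02, -0.08, 0], "turn": 0}, {"delta_pos": [-0.02, -0.08, 0], "turn": 0}]'

```text
time: 4.65
tcp_pos: [0.62, 0.1387, 0.0166]
eef_rot: [0.0, 0.784, 0.621, -0.0]
ft_force: [0.2, 0.2, 0.2]
finger_gap: 0.0006
grasp_force: 0.4
```

Emit:
send_rows --rows '[{"delta_pos": [-0.01, -0.04, 0], "turn": 0}, {"delta_pos": [-0.02, -0.08, 0], "turn": 0}, {"delta_pos": [-0.02, -0.08, 0], "turn": 0}]'

```text
time: 4.9
tcp_pos: [0.6203, 0.1384, 0.0168]
eef_rot: [-0.0, 0.784, 0.621, 0.001]
ft_force: [2.7, 3.8, -1.2]
finger_gap: 0.0007
grasp_force: 2.3
```

Emit:
send_rows --rows '[{"delta_pos": [-0.01, -0.03, 0], "turn": 0}, {"delta_pos": [-0.02, -0.06, 0], "turn": 0}, {"delta_pos": [-0.02, -0.06, 0], "turn": 0}, {"delta_pos": [-0.02, -0.06, 0], "turn": 0}]'

```text
time: 5.23
tcp_pos: [0.6202, 0.1383, 0.0171]
eef_rot: [-0.0, 0.783, 0.622, 0.002]
ft_force: [3.0, 6.8, -1.5]
finger_gap: 0.0004
grasp_force: 3.7
```

Firm contact at clamp x≈113–114, which matches home. I'll back off and lift.

Emit:
send_rows --rows '[{"delta_pos": [0.1, 0.4, 0], "turn": 0}, {"delta_pos": [0.2, 0.8, 0], "turn": 0}, {"delta_pos": [0.3, 1.25, 0], "turn": 0}, {"delta_pos": [0.3, 1.25, 0.5], "turn": 0}, {"delta_pos": [0.3, 1.25, 1.5], "turn": 0}, {"delta_pos": [0.3, 1.25, 3], "turn": 0}, {"delta_pos": [0.3, 1.25, 4.5], "turn": 0}, {"delta_pos": [0.3, 1.25, 6], "turn": 0}, {"delta_pos": [0.3, 1.25, 7.5], "turn": 0}, {"delta_pos": [0.3, 1.25, 9], "turn": 0}, {"delta_pos": [0.3, 1.25, 9.6], "turn": 0}, {"delta_pos": [0.3, 1.25, 9.6], "turn": 0}]'

```text
time: 6.23
tcp_pos: [0.6289, 0.1666, 0.2626]
eef_rot: [0.001, 0.784, 0.621, 0.004]
ft_force: [1.1, 0.2, 0.1]
finger_gap: 0.0002
grasp_force: 0.0
```

Run:
```python
from workcell import arm, eyes
from h import *
import cv2
a=eyes.camera("scene")[195:335,230:410][:,:,::-1]; b=eyes.camera("top")[170:295,225:390][:,:,::-1]
A=cv2.resize(a,(400,311),interpolation=cv2.INTER_CUBIC);B=cv2.resize(b,(400,311),interpolation=cv2.INTER_CUBIC)
cv2.imwrite("pics/s2.png",np.hstack([A,B]))
s=arm.state();print(s["tcp_pos"],s["qpos"].round(2))
v=[.59074,.01769,1.33881];print(W(v,(-.084,0,.25)))
```

```text
[0.62645037 0.16655466 0.25737455] [-0.71  0.43  0.49  1.61 -0.22  1.15 -0.4 ]
[[ 0.57142747 -0.06405978  0.25      ]]
```

View pics/s2.png

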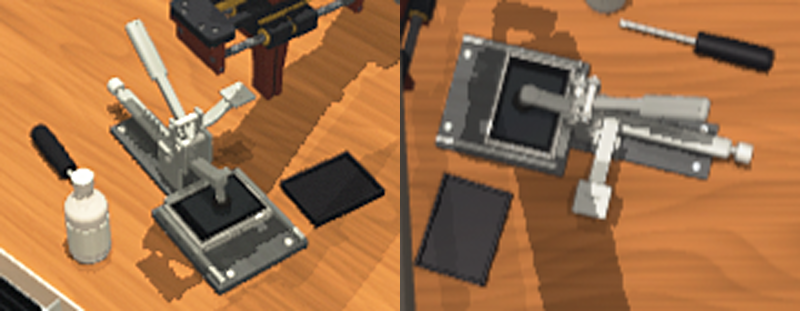

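The module sits home against the stop with the pad over its middle (scene crop ≈(220,195)), and nothing else has moved. Now to above the handle.

Emit:
send_rows --rows '[{"delta_pos": [-0.18, -0.75, 0.2], "turn": 1.4}, {"delta_pos": [-0.36, -1.5, 0.3], "turn": 2.8}, {"delta_pos": [-0.55, -2.3, 0.3], "turn": 4.2}, {"delta_pos": [-0.73, -3.1, 0.3], "turn": 5.6}, {"delta_pos": [-0.92, -3.9, 0.3], "turn": 7}, {"delta_pos": [-1.1, -4.7, 0.3], "turn": 8.4}, {"delta_pos": [-1.3, -5.5, 0.3], "turn": 9.8}, {"delta_pos": [-1.5, -6.3, 0.3], "turn": 11.2}, {"delta_pos": [-1.7, -7.1, 0.3], "turn": 12.6}, {"delta_pos": [-1.85, -7.8, 0.3], "turn": 14}, {"delta_pos": [-2, -8.5, 0.3], "turn": 15.4}, {"delta_pos": [-2.2, -9.2, 0.3], "turn": 16.6}]'

```text
time: 7.33
tcp_pos: [0.57, -0.0641, 0.2621]
eef_rot: [-0.002, 0.173, 0.985, -0.0]
ft_force: [0.5, 0.1, -0.2]
finger_gap: 0.0004
grasp_force: 0.0
```

Emit:
send_rows --rows '[{"delta_pos": [0, 0, 0], "turn": 1.3}, {"delta_pos": [0, 0, 0], "turn": 1.3}, {"delta_pos": [0, 0, 0], "turn": 1.3}, {"delta_pos": [0, 0, 0], "turn": 1.3}]'

```text
time: 7.67
tcp_pos: [0.5712, -0.0623, 0.2631]
eef_rot: [-0.001, 0.121, 0.993, 0.0]
ft_force: [0.6, 0.2, 0.2]
finger_gap: 0.0007
grasp_force: 0.0
```

Emit:
send_rows --rows '[{"delta_pos": [0.05, 0.2, -0.6], "turn": 0.1}, {"delta_pos": [0.05, 0.2, -1.3], "turn": 0.1}, {"delta_pos": [0.05, 0.2, -2], "turn": 0.1}, {"delta_pos": [0.05, 0.2, -2.6], "turn": 0.1}, {"delta_pos": [0.05, 0.2, -2.9], "turn": 0.1}, {"delta_pos": [0.05, 0.2, -3.1], "turn": 0.1}, {"delta_pos": [0.05, 0.2, -3.1], "turn": 0.1}, {"delta_pos": [0.05, 0.2, -3.1], "turn": 0.1}]'

```text
time: 8.33
tcp_pos: [0.5732, -0.058, 0.187]
eef_rot: [0.0, 0.115, 0.993, 0.0]
ft_force: [-0.4, 0.5, 0.6]
finger_gap: 0.0006
grasp_force: 0.0
```

Emit:
send_rows --rows '[{"delta_pos": [0, 0, -0.2], "turn": 0}, {"delta_pos": [0, 0, -0.4], "turn": 0}, {"delta_pos": [-0.02, -0.1, -0.6], "turn": 0}, {"delta_pos": [-0.05, -0.2, -0.8], "turn": 0}, {"delta_pos": [-0.08, -0.32, -1], "turn": 0}, {"delta_pos": [-0.1, -0.43, -1.2], "turn": 0}, {"delta_pos": [-0.13, -0.53, -1.4], "turn": 0}, {"delta_pos": [-0.15, -0.62, -1.55], "turn": 0}, {"delta_pos": [-0.15, -0.62, -1.55], "turn": 0}]'

```text
time: 9.08
tcp_pos: [0.5693, -0.0742, 0.1477]
eef_rot: [0.0, 0.116, 0.993, 0.0]
ft_force: [-0.4, -0.6, 6.8]
finger_gap: 0.0006
grasp_force: 3.2
```

Emit:
send_rows --rows '[{"delta_pos": [-0.02, -0.09, -0.13], "turn": 0}, {"delta_pos": [-0.04, -0.18, -0.26], "turn": 0}, {"delta_pos": [-0.05, -0.22, -0.39], "turn": 0}, {"delta_pos": [-0.06, -0.27, -0.52], "turn": 0}, {"delta_pos": [-0.06, -0.27, -0.52], "turn": 0}]'

```text
time: 9.5
tcp_pos: [0.568, -0.0797, 0.1348]
eef_rot: [0.0, 0.115, 0.993, 0.001]
ft_force: [-0.4, 1.7, 5.6]
finger_gap: 0.0003
grasp_force: 2.9
```

Emit:
send_rows --rows '[{"delta_pos": [-0.01, -0.04, -0.13], "turn": 0}, {"delta_pos": [-0.02, -0.08, -0.26], "turn": 0}, {"delta_pos": [-0.02, -0.1, -0.39], "turn": 0}, {"delta_pos": [-0.03, -0.12, -0.52], "turn": 0}, {"delta_pos": [-0.03, -0.12, -0.52], "turn": 0}]'

```text
time: 9.92
tcp_pos: [0.5669, -0.0836, 0.1217]
eef_rot: [-0.0, 0.115, 0.993, -0.0]
ft_force: [-0.0, 1.8, 5.5]
finger_gap: 0.0006
grasp_force: 2.7
```

Emit:
send_rows --rows '[{"delta_pos": [0, -0.02, -0.1], "turn": 0}, {"delta_pos": [0, -0.04, -0.2], "turn": 0}, {"delta_pos": [-0.01, -0.06, -0.3], "turn": 0}, {"delta_pos": [-0.01, -0.06, -0.3], "turn": 0}]'

```text
time: 10.25
tcp_pos: [0.5665, -0.0852, 0.1142]
eef_rot: [-0.0, 0.115, 0.993, -0.0]
ft_force: [0.3, 0.5, 4.8]
finger_gap: 0.0012
grasp_force: 2.3
```

Emit:
send_rows --rows '[{"delta_pos": [0, -0.02, -0.1], "turn": 0}, {"delta_pos": [0, -0.03, -0.2], "turn": 0}, {"delta_pos": [0, -0.03, -0.2], "turn": 0}]'

```text
time: 10.5
tcp_pos: [0.5663, -0.086, 0.109]
eef_rot: [-0.0, 0.115, 0.993, -0.0]
ft_force: [-0.3, -0.8, 2.8]
finger_gap: 0.0005
grasp_force: 1.7
```

Emit:
send_rows --rows '[{"delta_pos": [0, 0, -0.1], "turn": 0}, {"delta_pos": [0, 0, -0.15], "turn": 0}, {"delta_pos": [0, 0, -0.15], "turn": 0}]'

```text
time: 10.75
tcp_pos: [0.5662, -0.0864, 0.1052]
eef_rot: [-0.0, 0.115, 0.993, -0.0]
ft_force: [0.3, -2.0, 3.5]
finger_gap: 0.0005
grasp_force: 1.3
```

Emit:
send_rows --rows '[{"delta_pos": [0, 0, -0.05], "turn": 0}, {"delta_pos": [0, 0, -0.1], "turn": 0}, {"delta_pos": [0, 0, -0.1], "turn": 0}]'

```text
time: 11.0
tcp_pos: [0.5664, -0.0858, 0.1028]
eef_rot: [-0.0, 0.115, 0.993, -0.0]
ft_force: [-0.4, -1.7, 1.9]
finger_gap: 0.0005
grasp_force: 1.0
```

Emit:
send_rows --rows '[{"delta_pos": [0, 0, -0.05], "turn": 0}, {"delta_pos": [0, 0, -0.1], "turn": 0}, {"delta_pos": [0, 0, -0.1], "turn": 0}]'

```text
time: 11.25
tcp_pos: [0.5664, -0.0855, 0.1003]
eef_rot: [-0.0, 0.115, 0.993, 0.0]
ft_force: [0.0, -0.8, 0.9]
finger_gap: 0.0
grasp_force: 0.7
```

Emit:
send_rows --rows '[{"delta_pos": [0, 0, -0.05], "turn": 0}, {"delta_pos": [0, 0, -0.1], "turn": 0}, {"delta_pos": [0, 0, -0.1], "turn": 0}]'

```text
time: 11.5
tcp_pos: [0.5664, -0.0854, 0.0978]
eef_rot: [-0.0, 0.115, 0.993, 0.0]
ft_force: [-0.4, -0.9, 1.2]
finger_gap: 0.0003
grasp_force: 0.4
```

Emit:
send_rows --rows '[{"delta_pos": [0, 0, -0.05], "turn": 0}, {"delta_pos": [0, 0, -0.1], "turn": 0}, {"delta_pos": [0, 0, -0.1], "turn": 0}]'

```text
time: 11.75
tcp_pos: [0.5664, -0.0854, 0.0953]
eef_rot: [-0.0, 0.115, 0.993, 0.0]
ft_force: [0.7, 0.4, -0.1]
finger_gap: 0.0004
grasp_force: 0.0
```

Emit:
send_rows --rows '[{"delta_pos": [0, 0, -0.05], "turn": 0}, {"delta_pos": [0, 0, -0.1], "turn": 0}, {"delta_pos": [0, 0, -0.1], "turn": 0}]'

```text
time: 12.0
tcp_pos: [0.5664, -0.0856, 0.0928]
eef_rot: [-0.0, 0.115, 0.993, 0.0]
ft_force: [-0.0, 1.0, -0.7]
finger_gap: 0.0006
grasp_force: 0.0
```

Emit:
send_rows --rows '[{"delta_pos": [0, 0, -0.04], "turn": 0}, {"delta_pos": [0, 0, -0.08], "turn": 0}, {"delta_pos": [0, 0, -0.08], "turn": 0}]'

```text
time: 12.25
tcp_pos: [0.5665, -0.0857, 0.091]
eef_rot: [-0.0, 0.115, 0.993, 0.0]
ft_force: [0.0, 0.2, 0.1]
finger_gap: 0.0005
grasp_force: 0.0
```

Emit:
send_rows --rows '[{"delta_pos": [0, 0, -0.04], "turn": 0}, {"delta_pos": [0, 0, -0.08], "turn": 0}, {"delta_pos": [0, 0, -0.08], "turn": 0}]'

```text
time: 12.5
tcp_pos: [0.5674, -0.0858, 0.09]
eef_rot: [0.001, 0.115, 0.993, 0.0]
ft_force: [-0.9, -0.6, 5.5]
finger_gap: 0.0003
grasp_force: 3.0
```

Emit:
send_rows --rows '[{"delta_pos": [0, 0, -0.04], "turn": 0}, {"delta_pos": [0, 0, -0.08], "turn": 0}, {"delta_pos": [0, 0, -0.08], "turn": 0}]'

```text
time: 12.75
tcp_pos: [0.5686, -0.0861, 0.0897]
eef_rot: [0.002, 0.115, 0.993, 0.0]
ft_force: [-3.7, 0.7, 18.3]
finger_gap: 0.0003
grasp_force: 9.0
```

Falling force, a free drop, then the hard stop: it is past centre. I'll let go, lift and move above the paddle.

Emit:
send_rows --rows '[{"delta_pos": [0, 0, 0.3], "turn": 0}, {"delta_pos": [0, 0, 0.8], "turn": 0}, {"delta_pos": [0, 0, 1.6], "turn": 0}, {"delta_pos": [0, 0, 2.6], "turn": 0}, {"delta_pos": [-0.2, 0.4, 3.6], "turn": 0}, {"delta_pos": [-0.7, 1.2, 3.8], "turn": 0}, {"delta_pos": [-1.3, 2.2, 3.8], "turn": 0}, {"delta_pos": [-1.9, 3.2, 3.8], "turn": 0}, {"delta_pos": [-2.4, 4, 3.8], "turn": 0}, {"delta_pos": [-2.63, 4.37, 3.8], "turn": 0}, {"delta_pos": [-2.63, 4.37, 3.8], "turn": 0}, {"delta_pos": [-2.63, 4.37, 3.8], "turn": 0}]'

```text
time: 13.75
tcp_pos: [0.5013, 0.0231, 0.1826]
eef_rot: [0.0, 0.115, 0.993, -0.0]
ft_force: [-0.3, -0.9, -0.5]
finger_gap: 0.0
grasp_force: 0.0
```

Run:
```python
from workcell import arm, eyes
from h import *
import cv2
a=eyes.camera("scene")[195:335,230:410][:,:,::-1]; b=eyes.camera("top")[170:295,225:390][:,:,::-1]
A=cv2.resize(a,(400,311),interpolation=cv2.INTER_CUBIC);B=cv2.resize(b,(400,311),interpolation=cv2.INTER_CUBIC)
cv2.imwrite("pics/s3.png",np.hstack([A,B]))
s=arm.state();print(s["tcp_pos"],s["ft_force"])
```

```text
[0.50175247 0.02199777 0.18241619] [ 0.668868   -0.53157686  0.5551682 ]
```

View pics/s3.png

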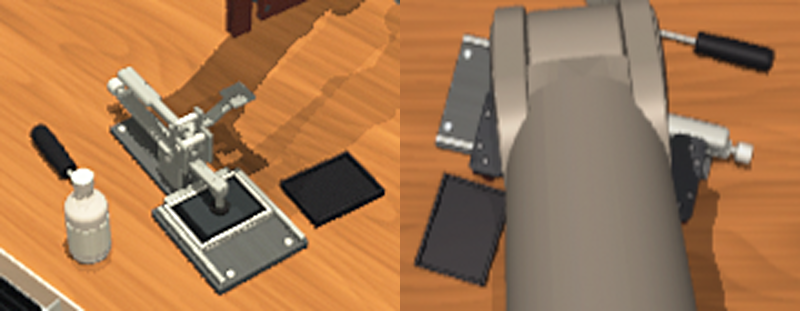

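The handle is down and locked on its own, with the pad on the screen at about (220,205). Now I'll descend onto the paddle.

Emit:
send_rows --rows '[{"delta_pos": [-0.08, 0.05, -0.6], "turn": 0}, {"delta_pos": [-0.08, 0.05, -1.3], "turn": 0}, {"delta_pos": [-0.08, 0.05, -2], "turn": 0}, {"delta_pos": [-0.08, 0.05, -2.6], "turn": 0}, {"delta_pos": [-0.08, 0.05, -3.1], "turn": 0}, {"delta_pos": [-0.08, 0.05, -3.4], "turn": 0}, {"delta_pos": [-0.08, 0.05, -3.4], "turn": 0}, {"delta_pos": [-0.08, 0.05, -3.4], "turn": 0}]'

```text
time: 14.52
tcp_pos: [0.4992, 0.0239, 0.0971]
eef_rot: [-0.0, 0.116, 0.993, -0.0]
ft_force: [-0.3, 0.8, 0.4]
finger_gap: 0.0005
grasp_force: 0.0
```

Emit:
send_rows --rows '[{"delta_pos": [0, 0, -0.1], "turn": 0}, {"delta_pos": [0, 0, -0.2], "turn": 0}, {"delta_pos": [0, 0, -0.3], "turn": 0}, {"delta_pos": [0, 0, -0.4], "turn": 0}, {"delta_pos": [0, 0, -0.5], "turn": 0}, {"delta_pos": [0, 0, -0.6], "turn": 0}, {"delta_pos": [0, 0, -0.6], "turn": 0}]'

```text
time: 15.1
tcp_pos: [0.4986, 0.0249, 0.0817]
eef_rot: [-0.0, 0.115, 0.993, -0.0]
ft_force: [-1.2, -0.5, 1.2]
finger_gap: 0.0005
grasp_force: 0.7
```

Emit:
send_rows --rows '[{"delta_pos": [0, 0, -0.1], "turn": 0}, {"delta_pos": [0, 0, -0.2], "turn": 0}, {"delta_pos": [0, 0, -0.2], "turn": 0}]'

```text
time: 15.35
tcp_pos: [0.4985, 0.0249, 0.0767]
eef_rot: [-0.0, 0.115, 0.993, -0.0]
ft_force: [-1.8, 0.5, 1.7]
finger_gap: 0.0004
grasp_force: 1.1
```

Emit:
send_rows --rows '[{"delta_pos": [0, 0, -0.1], "turn": 0}, {"delta_pos": [0, 0, -0.2], "turn": 0}, {"delta_pos": [0, 0, -0.2], "turn": 0}]'

```text
time: 15.6
tcp_pos: [0.4984, 0.0249, 0.0717]
eef_rot: [-0.001, 0.115, 0.993, -0.0]
ft_force: [-2.7, 1.0, 2.7]
finger_gap: 0.0
grasp_force: 1.9
```

Emit:
send_rows --rows '[{"delta_pos": [0, 0, -0.1], "turn": 0}, {"delta_pos": [0, 0, -0.2], "turn": 0}, {"delta_pos": [0, 0, -0.2], "turn": 0}]'

```text
time: 15.85
tcp_pos: [0.4984, 0.0248, 0.0666]
eef_rot: [-0.0, 0.115, 0.993, -0.0]
ft_force: [-2.5, 1.9, 1.8]
finger_gap: 0.0007
grasp_force: 1.6
```

Emit:
send_rows --rows '[{"delta_pos": [0, 0, -0.1], "turn": 0}, {"delta_pos": [0, 0, -0.2], "turn": 0}, {"delta_pos": [0, 0, -0.2], "turn": 0}]'

```text
time: 16.1
tcp_pos: [0.4988, 0.0247, 0.0617]
eef_rot: [-0.0, 0.115, 0.993, -0.0]
ft_force: [-2.9, 0.6, 1.3]
finger_gap: 0.0005
grasp_force: 1.6
```

Run:
```python
from workcell import arm, eyes
import cv2
a=eyes.camera("scene")[195:335,230:410][:,:,::-1]
cv2.imwrite("pics/s4.png",cv2.resize(a,(720,560),interpolation=cv2.INTER_CUBIC))
s=arm.state();print(s["tcp_pos"],s["ft_force"])
```

```text
[0.49884194 0.02470901 0.06189683] [-3.17668111  1.06163627  1.89729417]
```

View pics/s4.png

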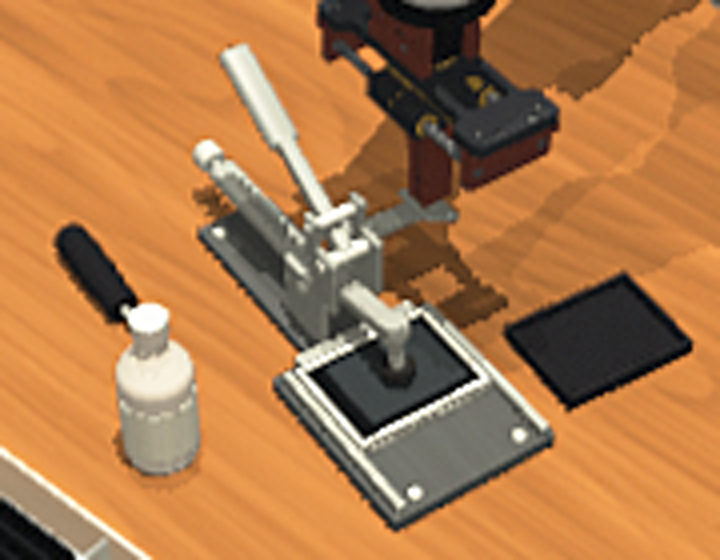

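The handle has sprung up (tip ≈(235,55)), and the jaw is open over the module, which is home. I'll lift off the paddle and away.

Emit:
send_rows --rows '[{"delta_pos": [0, 0, 0.3], "turn": 0}, {"delta_pos": [0, 0, 0.6], "turn": 0}, {"delta_pos": [0, 0, 1], "turn": 0}, {"delta_pos": [0, 0, 1.5], "turn": 0}, {"delta_pos": [0, 0, 2.2], "turn": 0}, {"delta_pos": [0, 0, 3.2], "turn": 0}, {"delta_pos": [0, 0, 4.4], "turn": 0}, {"delta_pos": [0, 0, 5.6], "turn": 0}, {"delta_pos": [0, 0, 6.6], "turn": 0}, {"delta_pos": [0, 0, 7], "turn": 0}, {"delta_pos": [0, 0, 7], "turn": 0}, {"delta_pos": [0, 0, 7], "turn": 0}]'

```text
time: 17.15
tcp_pos: [0.499, 0.0247, 0.2373]
eef_rot: [0.001, 0.115, 0.993, 0.0]
ft_force: [-0.6, 0.1, -0.8]
finger_gap: 0.0009
grasp_force: 0.0
```

Run:
```python
from workcell import arm, eyes
import cv2
a=eyes.camera("scene")[195:335,230:410][:,:,::-1]
cv2.imwrite("pics/s5.png",cv2.resize(a,(720,560),interpolation=cv2.INTER_CUBIC))
s=arm.state();print(s["tcp_pos"],s["ft_force"])
```

```text
[0.49831758 0.0246916  0.23630349] [-0.5134876  -0.59344064  0.45769641]
```

View pics/s5.png

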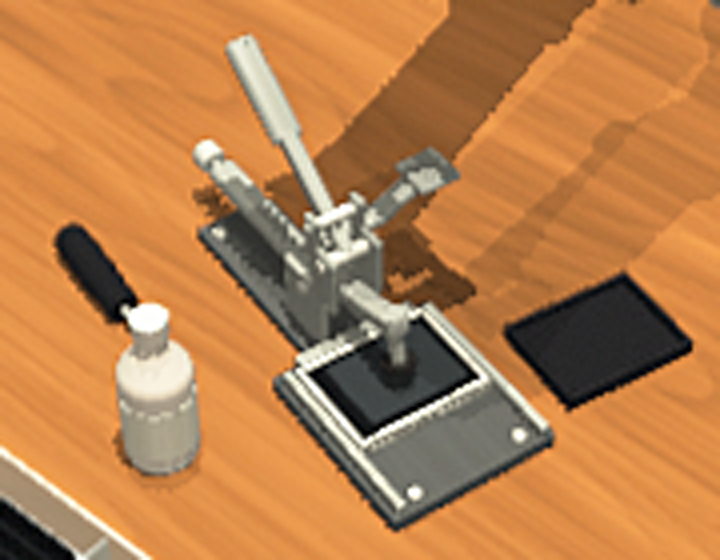

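The clamp is open with the handle at rest, the paddle is back up, the module is home with its screen flush, and the robot is clear.

```bash
python3 -c "
from workcell import arm
print(arm.job_done())"
```

```text
the job is handed in; nothing more can be done
None
```

The job is handed in: the module went home against its stop, the clamp locked past centre and then sprang open from the paddle leaving the module in place, and the screen looks flush in the last picture (flushness judged by eye, not measured), in about 17 s with peak force around 18 N.

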